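# Sweep a scratchy fader's bare track with a spring-tip pen tester and hold it on the mark

### The arm

A 6-joint arm with a two-finger parallel gripper is mounted at the origin on a cart in front of the work surface, level with it; the furniture and walls round the work are solid. World frame = base frame: x ahead of the robot, y to its left, z up, the work surface at z = 0. Lengths are in m, angles in rad, forces in N, time in s.
With the tool pointing down it reaches from about 0.3 to 0.775 m from the base axis. Payload 14.6 kg.
Tool frame: the origin (TCP) lies at the very end of the fingers, on their centre line; the grasp point (between the pads) lies 19 mm behind it; z points along the fingers, y is the line along which they close (so a half turn about z gives the same grasp; the last joint's range is limited). The gripper opens to 85 mm and grips with 20 to 120 N. Pads are 22 mm wide; open, the fingers measure 114 mm over their backs; the gripper's body (76 mm by 85 mm) begins 54 mm behind the grasp point. The pads swing forward as they close: fully open they stand 13 mm farther back than shut.
Start: joints at [-1.208, 0.3, 1.521, -0, 1.321, -0.067], TCP at [0.229, -0.5, 0.231] pointing down, gripper open.
Joint ranges: [-3.03, 3.03], [-0.79, 2.21], [0.23, 2.52], [-1.04, 4.18], [0, 3.07], [-2.55, 2.55]. Speed limits (rad/s): [2.22, 2.22, 2.57, 3.14, 3.14, 3.14].

### API

Orientations are given as a unit quaternion [x, y, z, w].
In Python, from plant import r gives the robot as it stands. Calls block until the motion is done:
- r.movep(position, orientation): joint-space move of the TCP to a pose.
- r.movel(position, velocity=0.15, ori=None): straight line of the TCP; ori=None keeps the orientation; velocity is the mean speed in m/s.
- r.move_j(angles): joint-space move.
- r.open_gripper() and r.grab(grasp_force=None): open the fingers fully, or close them until they stop; grasp_force is the grip in N (None keeps the last).
- r.pause(seconds).
- r.inverse_kinematics(position, orientation): joint angles nearest the present ones, or None.
- r.snapshot(name): name is "side" or "top" or "wrist"; returns (picture, depth): 384x512x3 uint8, red, green, blue; 384x512 float32, m along the optical axis (not along the pixel's ray), 0 where there is no reading.
- r.camera_model(name): a dict with "fx", "fy", "cx", "cy" (pixels), "R" (3x3) and "t" (3): a world point X has camera coordinates R X + t; the wrist camera has in their place "mount" (4x4, takes a point from camera to tool coordinates, whose origin is the TCP and whose axes are the flange's). Camera axes: x right, y down, z forward; pixel columns grow to the right and rows downward; lengths in m; the calibration is good to about 2 mm. A picture is of the moment at which its call begins: read the wrist's pose just before it. camera_model takes no time and is no camera call.
A pose or a line that the arm cannot do raises r.PlanningError and nothing moves.
- r.job_done(): hands the job in; it is judged then, once.
Readings, each from a call of its own:
- r.get_time(): time.
- r.get_joint_positions(): joint angles.
- r.get_dq(): joint speeds.
- r.get_joint_efforts(): joint torques, N m.
- r.get_tool_pos(): TCP position.
- r.get_eef_rot(): TCP orientation.
- r.get_force(): force on the tool from outside, world axes, zero at the start.
- r.get_wrist_torque(): the same for the moment, N m.
- r.get_width(): opening from 0.0 (shut) to 1.0 (fully open).
- r.get_gripper_force(): force on a finger pad.
Only numpy, scipy, OpenCV 4.12 (cv2) and the standard library are available. Lean on these libraries where they do the work, as an engineer would, in place of code of your own. Each camera call takes 0.05 s, during which the arm holds its last target. There are 200 camera calls.

### The job

A scratchy fader has been opened for service and sits track-up, tilted, in its holder. Take the pen tester out of its stand, set its spring tip lightly on the track at the end with the three solder lugs, and draw it slowly along the track to the yellow mark (about 2 cm a second), without lifting it and keeping the pen square to the tilted track; finish there, still holding the pen square on the track at the yellow mark with the spring tip pushed in about half way, so that the reading can be taken. Do not press hard, and leave the fader's tilt and the other things on the desk as they are.

Things in the scene. Friction and masses are not known exactly. Their poses are not given: they have to be found in the camera images.
- pen: Pen tester, 134 mm long, about 70 g with its tip; at the start it stands upright in its stand, tip down. Origin on its axis at the underside of the orange collar (25 mm across, 4 mm thick) that sits on the stand's top; z runs up the pen, away from the tip. Above the collar is a flat-sided black body, 20 mm along x, 14 mm along y, 4 to 74 mm above the origin, its top end orange.
- pen_grip (a point): Grip point on the pen's axis, in the middle of its flat-sided body (grip it across the 14 mm, along y): 38 mm above the pen's origin, 98 mm from the end of the free tip, 36 mm below the pen's top. Axes as the pen's.
- tip (a joint): Spring tip of the pen: how far it is pushed in, 0 (free) to 0.010 m (bottomed). Its spring needs about 0.8 N to start and 0.4 N more per mm: 2.8 N at half way, 4.8 N at the bottom.
- tip_end (a point): End of the thin brass spring tip (3.4 mm rod, 4 mm ball end): 60 mm below the pen's origin when free; it moves with the tip. The nose above it is round, 13 mm across down to 22 mm below the origin, then tapers to 6 mm at 45 mm below. Axes as the pen's.
- pen_stand: Fixed pen stand, on the left behind the holder or on the right beside it: grey block 50 x 50 mm, 70 mm high, on a 62 mm square black rubber foot, with a round hole 16.5 mm wide and 62 mm deep in which the pen's nose hangs. Origin at the centre of its underside. To draw the pen out, lift it straight up by more than 60 mm.
- holder: Fixed iron service holder: base 95 (x) x 216 (y) mm, two uprights at its ends that carry the fader on a level tilt axis 78 mm above the desk, with a black knob at each end (231 mm over the knobs, tops 95 mm above the desk). Origin at the centre of its underside; y along the fader.
- fader: The opened fader, a metal channel 152 mm long (along y), 26 mm wide, tilted to the holder's -x side (toward the robot) by 6 to 22 degrees; a stiff joint keeps the tilt. Origin on the tilt axis, at the middle of the track's surface; z square to the track, y along it to the end with three brass solder lugs. Inside 20 mm wide; side walls 7.5 mm, end blocks 8 mm above the track, 64 mm from the middle.
- track_start (a point): Where the sweep begins: on the surface of the black carbon track (6 mm wide, on the channel's middle line), on its copper end contact by the solder lugs, 44 mm from the middle. Axes as the fader's (z square to the track).
- track_mark (a point): The marked spot: on the track's surface on its middle line, between the yellow painted marks (5 mm wide) on the channel's side walls and floor, either side of the track, 30 mm past the middle and 74 mm (along -y) from track_start. Axes as the fader's (z square to the track).
- cover_plate: Bystander: the fader's slotted steel cover plate, 28 x 150 x 3 mm, lying behind the holder.
- tape_roll: Bystander: roll of cream tape lying flat, 84 mm across, 19 mm high, in the other of the two places where the pen stand can be.
- marker_1: Bystander: black felt marker lying behind the work, 132 mm long.
- capo: Bystander: grey guitar capo, 42 x 90 x 14 mm, lying behind on the right.
There are look-alikes about, which are no part of the job. What is meant by the pen is not pink or purple, and is the larger of those in its own colour.

How it is judged:
On the way, in this order (a step that is already met when the one before it is completed fails the run):
1. the pen's tip is lightly pressed on the track at the solder-lug end (within 9 mm of track_start), the pen square to the track within 11 degrees (value of joint tip between 0.001 and 0.0095 m and distance between tip_end and track_start below 0.009 m and angle between the z axis of pen and the z axis of fader, either way round below 0.19 rad and contact force between pen and fader above 0.5 N), for 0.1 s.
2. the tip passes the middle of the track, still pressed and square (value of joint tip between 0.001 and 0.0095 m and distance between tip_end and fader below 0.011 m and angle between the z axis of pen and the z axis of fader, either way round below 0.19 rad and contact force between pen and fader above 0.5 N), for 0.1 s.
At the end, for the whole second after the job is handed in: The program finishes while the gripper holds the pen still with its tip on the track within 6 mm of the yellow mark, square to the track within 8 degrees, the spring tip pushed in 2.5 to 7.5 mm of its 10, the push on the fader between 1 and 6 N, and the pen clear of its stand (distance between tip_end and track_mark below 0.006 m and value of joint tip between 0.0025 and 0.0075 m and angle between the z axis of pen and the z axis of fader, either way round below 0.14 rad and contact force between pen and fader between 1 and 6 N and contact force between the fingers and pen above 2 N and contact force between pen and pen_stand below 0.1 N and linear speed of pen below 0.015 m/s); the arm keeps its last pose, push and grip.
It fails at once if the pen's tip is lifted off the track on the way (tip free, low over the track between the start and the mark) (value of joint tip below 0.0002 m and y of tip_end in the frame of fader between -0.018 and 0.028 m and z of tip_end in the frame of fader between -0.005 and 0.007 m and x of tip_end in the frame of fader between -0.009 and 0.009 m).
It fails at once if the pen is moved faster than 8 cm a second while its tip presses on the fader (contact force between pen and fader above 0.5 N and value of joint tip above 0.001 m and linear speed of pen above 0.08 m/s).
It fails at once if the pen is pressed hard on the fader (over 12 N) (contact force between pen and fader above 12 N).
It fails at once if the fader's tilt is disturbed (the mark moves 4 mm) (distance of track_mark from where it was at the start of the episode above 0.004 m).
It fails at once if a bystander is moved more than 2 cm (distance of any of cover_plate, tape_roll, marker_1, capo from where it was at the start of the episode above 0.02 m).
It also fails if it takes over 48 s, if anything falls off the work surface, if the arm or the gripper's body presses on something with over 40 N, if the wrist force passes 120 N, or if a joint passes its speed limit or range.

## Working session

There is one attempt and no reset: what is moved stays moved. The work goes in short steps, each a Python script; the robot and the scene stay as the last script left them, time stands still between calls to the robot, and variables do not carry over. Pictures are saved under pics/ and viewed, at most 10 in all, crops included, and the job is handed in when it is done.

```bash
mkdir -p pics; ls
python3 - <<'E'
from plant import r
import cv2,numpy as np
for n in("side","top"):
    p,d=r.snapshot(n); np.savez(f"{n}.npz",p=p,d=d); cv2.imwrite(f"pics/{n}0.png",p[:,:,::-1])
    print(n,r.camera_model(n),(d>0).mean())
print(r.camera_model("wrist"),r.get_time())
E
```

```text
pics
side {'fx': 491.1054728399712, 'fy': 491.1054728399712, 'cx': 248.5757221950906, 'cy': 185.4925713009702, 'R': array([[ 0.9985949 , -0.05055603, -0.01588457],
       [-0.04129168, -0.55444345, -0.8311964 ],
       [ 0.0332149 ,  0.83068438, -0.55575195]]), 't': array([-0.5554219 ,  0.07836573,  1.31581907])} 0.9961598714192709
top {'fx': 398.7201025427313, 'fy': 398.7201025427313, 'cx': 249.71726359011853, 'cy': 194.5843956435113, 'R': array([[ 0.02367575, -0.99970528, -0.00536765],
       [-0.99387224, -0.02295706, -0.10812471],
       [ 0.10796962,  0.00789469, -0.99412285]]), 't': array([0.0098049 , 0.56263562, 1.09275997])} 0.9959971110026041
{'fx': 314.4731047287274, 'fy': 314.4731047287274, 'cx': 248.3175503784173, 'cy': 191.0655016925928, 'mount': array([[-8.03343968e-04, -9.64246246e-01, -2.65006664e-01,
         6.63552432e-02],
       [ 9.99999123e-01, -4.95527810e-04, -1.22839339e-03,
         6.05443823e-04],
       [ 1.05315554e-03, -2.65007418e-01,  9.64245798e-01,
        -1.43767993e-01],
       [ 0.00000000e+00,  0.00000000e+00,  0.00000000e+00,
         1.00000000e+00]])} 0.1
```

View pics/top0.png

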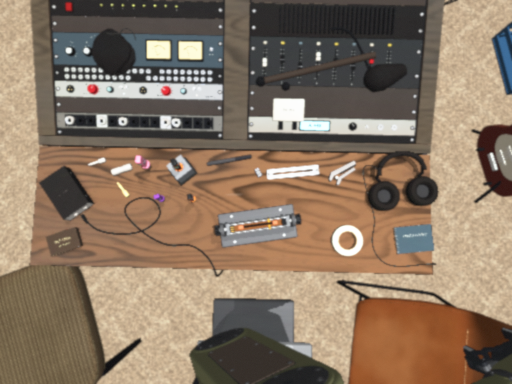

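View pics/side0.png

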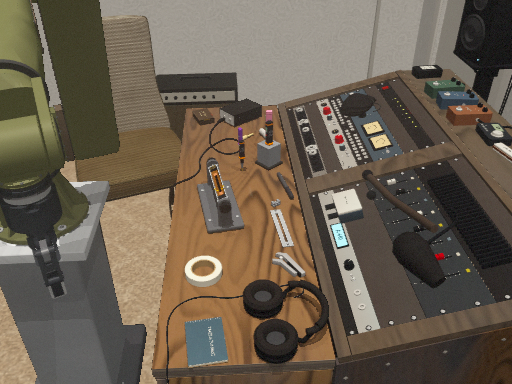

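Top view: the stand with the pen is at about (180,168), the holder at about (258,225), and the tape at (347,240). Side view: the pen is at (268,135), the purple look-alike at (240,145). Next I'll enlarge these.

```bash
cat > h.py <<'E'
import numpy as np,cv2
from plant import r
from scipy.spatial.transform import Rotation as R
def cloud(n,d,T=None):
    c=r.camera_model(n); v,u=np.indices(d.shape)
    P=np.stack([(u-c['cx'])/c['fx']*d,(v-c['cy'])/c['fy']*d,d],-1)
    if n=='wrist': 
        M=c['mount']; P=P@M[:3,:3].T+M[:3,3]; return P@T[0].T+T[1]
    return (P-c['t'])@c['R']
def pose(): return R.from_quat(r.get_eef_rot()).as_matrix(),np.array(r.get_tool_pos())
def wsnap(name):
    T=pose(); p,d=r.snapshot('wrist'); np.savez(name+'.npz',p=p,d=d,R=T[0],t=T[1]); cv2.imwrite(f'pics/{name}.png',p[:,:,::-1]); return p,d,cloud('wrist',d,T)
E
python3 - <<'E'
from h import *
t=np.load('top.npz');s=np.load('side.npz')
a=cv2.resize(t['p'][140:220,145:225],(400,400),interpolation=2)
b=cv2.resize(s['p'][100:180,220:300],(400,400),interpolation=2)
c=cv2.resize(t['p'][200:250,205:305],(800,400//1),interpolation=2)[:200*2]
m=np.vstack([np.hstack([a,b]),cv2.resize(c,(800,200))]); m[400:]=cv2.resize(t['p'][204:250,205:305],(800,200))
cv2.imwrite('pics/m1.png',m[:,:,::-1])
Pt=cloud('top',t['d']);Ps=cloud('side',s['d'])
def reg(P,v0,v1,u0,u1,lo,hi):
    Q=P[v0:v1,u0:u1].reshape(-1,3);Q=Q[(Q[:,2]>lo)&(Q[:,2]<hi)];return Q
for n,P,b in(('top',Pt,(145,195,160,205)),('side',Ps,(100,170,250,290))):
    for lo,hi in((.06,.08),(.08,.12),(.12,.16)):
        Q=reg(P,*b,lo,hi); 
        if len(Q):print(n,lo,len(Q),Q.mean(0).round(4),Q.min(0).round(4),Q.max(0).round(4))
Q=reg(Pt,200,250,205,305,.003,.2);print('holder',Q.mean(0).round(3),cv2.minAreaRect((Q[:,:2]*1000).astype(np.float32)),Q.max(0))
E
```

```text
top 0.06 272 [0.6274 0.2175 0.071 ] [0.596  0.1859 0.0609] [0.6628 0.2549 0.0793]
top 0.08 27 [0.614  0.2103 0.1001] [0.5515 0.1797 0.0803] [0.6398 0.2209 0.1185]
top 0.12 58 [0.6283 0.218  0.1402] [0.6185 0.2103 0.1227] [0.6402 0.2283 0.1485]
side 0.06 181 [0.627  0.2076 0.0693] [0.5937 0.1836 0.06  ] [0.6627 0.2439 0.0789]
side 0.08 125 [0.6298 0.2357 0.1019] [0.6176 0.2055 0.0801] [0.6441 0.3139 0.12  ]
side 0.12 108 [0.6302 0.2444 0.1325] [0.6175 0.2047 0.1201] [0.6438 0.3198 0.1461]
holder [0.477 0.003 0.035] ((479.8342590332031, 7.6746826171875), (140.041259765625, 284.5220031738281), 1.317118763923645) [0.55268531 0.15110835 0.09944359]
```

View pics/m1.png

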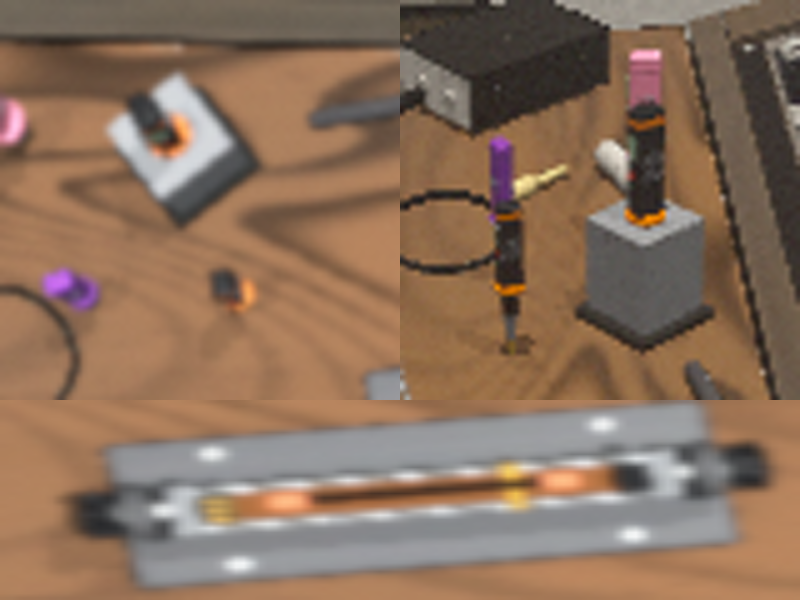

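The real pen is the one in the stand, and the smaller black/orange pen standing free at top (191,197) is a look-alike. The lugs are at the +y (left) end of the fader, and the mark is at top ≈(269,222). I'll take close views now.

Run:
```python
from h import *
D=np.diag([1,-1,-1.])
def q(yaw): return R.from_matrix(R.from_euler('z',yaw).as_matrix()@D).as_quat()
print(R.from_quat(r.get_eef_rot()).as_matrix().round(2))
r.movep([0.46,0.0,0.26],q(0)); print(r.get_joint_positions()); wsnap('f1')
for yaw in(0,.5,-.5,.9,-.9): print(yaw,r.inverse_kinematics([.6,.21,.27],q(yaw)))
r.movep([0.6,0.21,0.27],q(0)); wsnap('p1')
print(r.get_time())
a=cv2.imread('pics/f1.png');b=cv2.imread('pics/p1.png')
cv2.imwrite('pics/m2.png',np.vstack([cv2.resize(a[60:320],(590,300)),cv2.resize(b[60:320],(590,300))]))
```

```text
[[ 0.91  0.42 -0.  ]
 [ 0.42 -0.91  0.  ]
 [ 0.   -0.   -1.  ]]
[-8.07384299e-02  7.42128703e-02  1.72106386e+00 -9.43973359e-05
  1.34639880e+00  1.49061065e+00]
0 [ 2.79067602e-01  4.72870917e-01  1.19493213e+00 -4.44089210e-16
  1.47378961e+00  1.84986393e+00]
0.5 [ 2.79067602e-01  4.72870917e-01  1.19493213e+00 -4.44089210e-16
  1.47378961e+00  1.34986393e+00]
-0.5 [ 2.79067602e-01  4.72870917e-01  1.19493213e+00 -4.44089210e-16
  1.47378961e+00  2.34986393e+00]
0.9 [ 2.79067602e-01  4.72870917e-01  1.19493213e+00 -4.44089210e-16
  1.47378961e+00  9.49863929e-01]
-0.9 None
3.1833
```

View pics/m2.png

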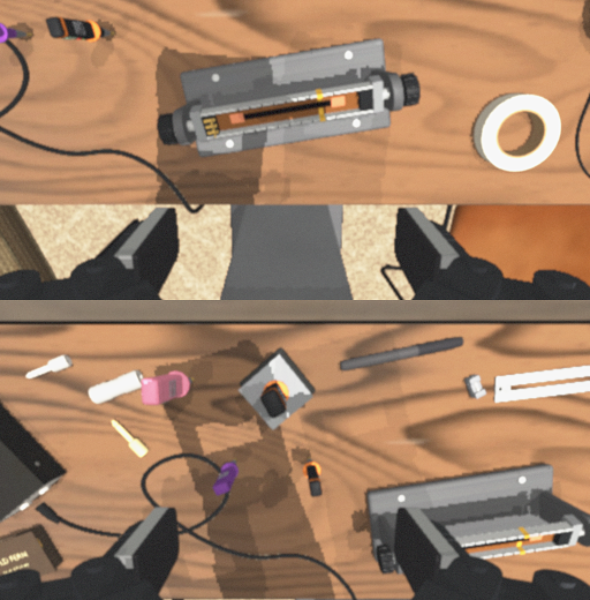

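The upper panel shows the fader with lugs at left and yellow marks right of middle. In the lower panel the pen stands in its block at about (275,395), and the small look-alike is at (313,478). Now I'll measure both.

Run:
```python
from h import *
z=np.load('f1.npz');P=cloud('wrist',z['d'],(z['R'],z['t']));hsv=cv2.cvtColor(z['p'],cv2.COLOR_RGB2HSV)
v,u=np.indices(z['d'].shape);box=(u>160)&(u<345)&(v>115)&(v<205)
H,S,V=hsv[...,0],hsv[...,1],hsv[...,2]
hi=box&(P[...,2]>.055)&(P[...,2]<.1)
col=hi&(S>120)&(H<20)&(V>60)
Q=P[col];
# plane fit robust
m=np.ones(len(Q),bool)
for _ in range(6):
    c=Q[m].mean(0);n=np.linalg.svd(Q[m]-c,full_matrices=False)[2];nn=n[2]*np.sign(n[2,2]);e=(Q-c)@nn;m=abs(e)<.003
print('floor',m.sum(),len(m),c.round(4),'n',nn.round(4),'axis',n[0].round(4),'rms',e[m].std())
yel=hi&(H>=21)&(H<35)&(S>130)&(V>110)
k,l,st,ce=cv2.connectedComponentsWithStats(yel.astype(np.uint8))
for i in range(1,k):
    if st[i,4]>3: print('yel',st[i],P[l==i].mean(0).round(4))
cop=hi&(H<14)&(S>80)&(V>170);k,l,st,ce=cv2.connectedComponentsWithStats(cop.astype(np.uint8))
for i in range(1,k):
    if st[i,4]>5: print('cop',st[i],P[l==i].mean(0).round(4))
z2=np.load('p1.npz');P2=cloud('wrist',z2['d'],(z2['R'],z2['t']))
b=np.zeros(z2['d'].shape,bool);b[95:175,200:280]=1
for lo,hh in((.062,.078),(.135,.16),(.141,.16)):
    Q=P2[b&(P2[...,2]>lo)&(P2[...,2]<hh)];print(lo,len(Q),Q.mean(0).round(4),np.median(Q[:,2]),cv2.minAreaRect((Q[:,:2]*1000).astype(np.float32)))
f=cv2.imread('pics/f1.png')[115:205,160:345];p=cv2.imread('pics/p1.png')[95:175,200:280]
m=np.zeros((390+320,800,3),np.uint8);m=np.zeros((600,800,3),np.uint8);m[:300,:617]=cv2.resize(f,(617,300));m[300:,:300]=cv2.resize(p,(300,300))
cv2.imwrite('pics/m3.png',m)
```

```text
floor 1194 1234 [4.743e-01 2.000e-04 7.910e-02] n [-0.2907 -0.0492  0.9555] axis [-0.1579  0.9875  0.0029] rms 0.0006738687034146808
yel [275 141   5   5  18] [ 0.4897 -0.0297  0.089 ]
yel [278 159   2   4   4] [ 0.4704 -0.0325  0.079 ]
cop [280 140  30  18 284] [ 0.4826 -0.0514  0.079 ]
cop [199 158  13   9  95] [0.4689 0.044  0.0798]
0.062 1655 [0.6313 0.2177 0.0715] 0.07137156263059216 ((628.5543823242188, 218.31179809570312), (49.96804428100586, 50.17910385131836), 39.63835144042969)
0.135 389 [0.6295 0.218  0.1444] 0.14485111164653267 ((628.9157104492188, 218.17153930664062), (20.167831420898438, 14.121881484985352), 28.66339874267578)
0.141 363 [0.6291 0.2181 0.1447] 0.14494220936068178 ((628.7877807617188, 218.18722534179688), (19.958433151245117, 13.971620559692383), 28.663400650024414)
```

View pics/m3.png

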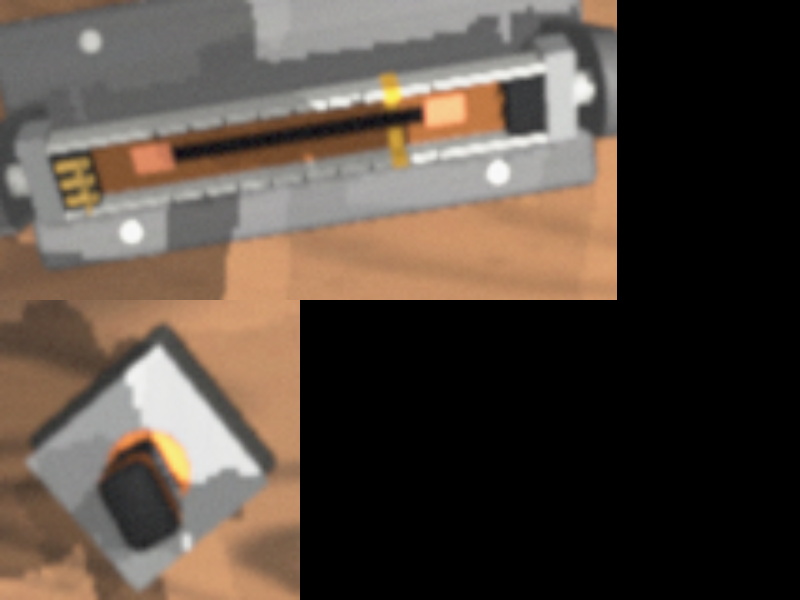

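Measurements are consistent: the stand is 50.0×50.2 mm, the pen body 20×14 mm, and the tilt about 17°. I'll grasp now.

Run:
```python
from h import *
D=np.diag([1,-1,-1.]);yaw=np.radians(28.66)
q=R.from_matrix(R.from_euler('z',yaw).as_matrix()@D).as_quat()
z=np.load('f1.npz');P=cloud('wrist',z['d'],(z['R'],z['t']));V=z['p'].max(2)
b=np.zeros(V.shape,bool);b[140:165,215:285]=1
k=b&(V<55)&(abs(P[...,2]-.079)<.006);Q=P[k];xa=np.array([.9875,.158,0]);ya=np.array([-.158,.9875,0])
print('carbon',k.sum(),Q.mean(0).round(4),'x',np.percentile(Q@xa,[5,50,95]).round(4),'y',np.percentile(Q@ya,[1,99]).round(4), 'dir',np.polyfit(Q[:,1],Q[:,0],1))
x,y=.6288,.2182
r.movep([x,y,.20],q); r.movel([x,y,.089],.1)
print(r.get_tool_pos(),r.get_force())
r.grab(60); r.pause(.3); print(r.get_width(),r.get_gripper_force(),r.get_tool_pos(),r.get_force())
r.movel([x,y,.235],.1); print(r.get_width(),r.get_gripper_force(),r.get_tool_pos(),r.get_force(),r.get_time())
p,d=r.snapshot('side');np.savez('s2.npz',p=p,d=d)
w,_,_=wsnap('w2')
cv2.imwrite('pics/m4.png',np.hstack([cv2.resize(p[40:190,200:330],(390,450)),cv2.resize(w,(400,300)).repeat(1,0) if 0 else cv2.copyMakeBorder(cv2.resize(w,(400,300)),0,150,0,0,0)])[:,:,::-1])
```

```text
carbon 253 [ 0.4765 -0.0021  0.0797] x [0.4684 0.4702 0.472 ] y [-0.1131 -0.0414] dir [-0.16495539  0.47616298]
[0.62915018 0.21830662 0.08982494] [ 0.3806998  -0.32302241 -0.26937037]
0.15589877609787747 58.356483578681946 [0.62887641 0.21822086 0.08914236] [-0.05576424  0.31467477  2.78721398]
0.1543889248959168 58.321884870529175 [0.62864599 0.21816144 0.23429664] [ 0.42005656  0.41473846 -0.50441716] 7.55
```

View pics/m4.png

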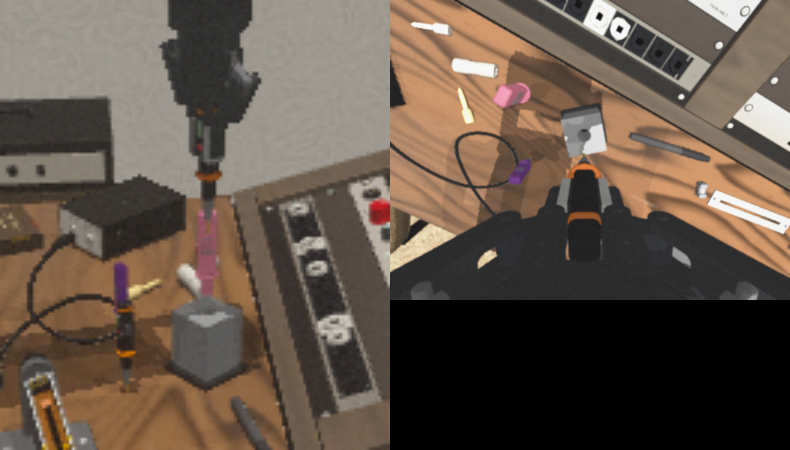

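The pen is out of the stand and gripped straight. Next I move it over the track start, tilted square to the track, and verify the tip before contact.

```bash
cat >> h.py <<'E'
t=np.radians(17.1); ya=np.array([-.16,.9871,0]); xa=np.array([.9871,.16,0])
n=-np.sin(t)*xa+np.array([0,0,np.cos(t)])
O=-.0764*ya+.4700*xa+np.array([0,0,.078]); L=.0791
def ori(yaw):
    x=np.array([np.cos(yaw),np.sin(yaw),0]); x-=n*(x@n); x/=np.linalg.norm(x)
    return R.from_matrix(np.c_[x,np.cross(-n,x),-n]).as_quat()
def tcp(s,comp): return O+s*ya+n*(L-comp)   # comp>0 = pushed in
E
python3 - <<'E'
from h import *
print(O)
for yaw in(0,.3,.5):
    print(yaw,[None if (j:=r.inverse_kinematics(tcp(s,0),ori(yaw))) is None else np.round(j,2) for s in(.044,-.03)])
yaw=.25
r.movep(tcp(.044,-.06),ori(yaw)); r.movel(tcp(.044,-.012),.06); r.pause(.2)
print(r.get_tool_pos()-tcp(.044,-.012),r.get_force(),r.get_time())
a,_,_=wsnap('w3'); s,ds=r.snapshot('side'); u,_=r.snapshot('top')
def pr(n,X):
    c=r.camera_model(n);x=c['R']@X+c['t'];return np.round([c['fx']*x[0]/x[2]+c['cx'],c['fy']*x[1]/x[2]+c['cy']],1)
c0=pr('side',O)
print('side tip exp',pr('side',tcp(.044,-.012)-n*L),'start',pr('side',O+.044*ya),'mark',pr('side',O-.03*ya))
M=np.hstack([cv2.resize(s[130:230,180:260],(400,500),interpolation=2),cv2.resize(a[110:260,180:300],(400,500),interpolation=2)])
cv2.imwrite('pics/m5.png',M[:,:,::-1])
E
```

```text
[ 4.76161e-01 -2.14440e-04  7.80000e-02]
0 [array([-0.02,  0.01,  2.08,  0.08,  0.76,  1.51]), array([-0.21,  0.05,  2.04,  0.15,  0.78,  1.27])]
0.3 [array([-0.02,  0.01,  2.08,  0.08,  0.76,  1.19]), array([-0.21,  0.05,  2.04,  0.15,  0.78,  0.96])]
0.5 [array([-0.02,  0.01,  2.08,  0.08,  0.76,  0.98]), array([-0.21,  0.05,  2.04,  0.15,  0.78,  0.75])]
[ 8.71572686e-05 -2.49326140e-05  3.11497893e-04] [ 0.07068241 -0.48759492 -1.55317301] 9.8667
side tip exp [213.5 171. ] start [215.  174.4] mark [219.5 189.5]
```

View pics/m5.png

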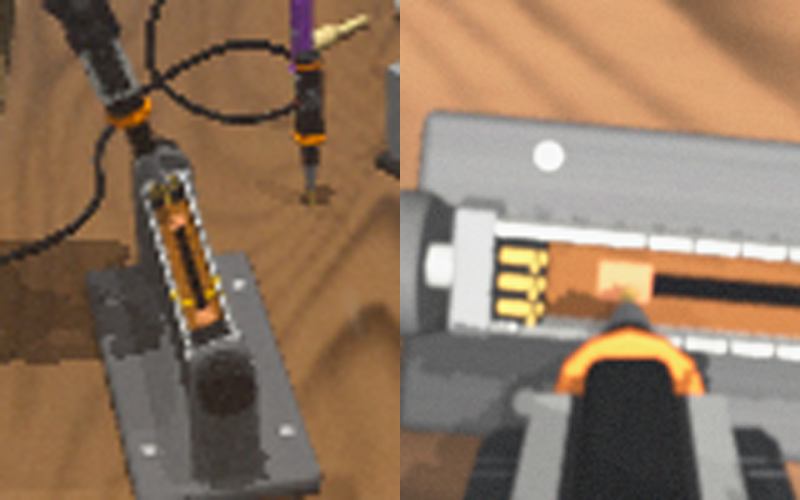

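The wrist crop shows the brass tip at about (628,292), just above the copper contact centred at (625,280), with the carbon running right. I'll compare that with the projections.

Run:
```python
from h import *
c=r.camera_model('wrist');M=np.linalg.inv(c['mount'])
def pr(X):
    x=M[:3,:3]@X+M[:3,3];return np.array([c['fx']*x[0]/x[2]+c['cx'],c['fy']*x[1]/x[2]+c['cy']])
def crop(p): return np.round([(p[0]-180)*400/120+400,(p[1]-110)*500/150],0)
for d in(.064,.0791,.0911):print(d,crop(pr(np.array([0,0,d]))))
z=np.load('w3.npz');P=cloud('wrist',z['d'],(z['R'],z['t']))
h=cv2.cvtColor(z['p'],cv2.COLOR_RGB2HSV);b=np.zeros(h.shape[:2],bool);b[180:205,235:260]=1
k=b&(h[...,0]<14)&(h[...,2]>190)&(h[...,1]>60)
for m in(k,):
    Q=P[m]-O;print(m.sum(),'fader xyz',[(Q@e).mean().round(4) for e in(np.cross(ya,n),ya,n)])
w=np.zeros_like(b);w[150:230,250:420]=1;V=z['p'].max(2)
E_=P-O;f=w&(abs(E_@n)<.004)&(V<55);Q=E_[f];print('carbon',f.sum(),[np.percentile(Q@e,[2,50,98]).round(4) for e in(np.cross(ya,n),ya,n)])
f=w&(abs(E_@n)<.004)&(abs(E_@np.cross(ya,n))<.008)&(h[...,1]>60);Q=P[f];cc=Q.mean(0);N=np.linalg.svd(Q-cc,full_matrices=False)[2][2];N*=np.sign(N[2]);print('plane',f.sum(),N,n,((cc-O)@N))
f=w&(h[...,0]>=21)&(h[...,0]<35)&(h[...,1]>130)&(V>110);Q=E_[f];print('yel',f.sum(),np.percentile(Q@ya,[5,50,95]).round(4))
```

```text
0.064 [625. 315.]
0.0791 [625. 294.]
0.0911 [626. 279.]
227 fader xyz [np.float64(0.0029), np.float64(0.045), np.float64(0.0027)]
carbon 433 [array([-0.0014,  0.0004,  0.0023]), array([-0.0654, -0.0025,  0.0358]), array([0.    , 0.0014, 0.003 ])]
plane 2306 [-0.29000217 -0.04817436  0.95581273] [-0.29024721 -0.04704645  0.95579301] 0.0013908447355689088
yel 222 [-0.0334 -0.0303  0.0426]
```

The model matches: tip where predicted, plane equal, mark at −30.3 mm. Now I make contact and sweep.

Run:
```python
from h import *
f=lambda:np.mean([(r.pause(.02),r.get_force())[1] for _ in range(5)],0)
f0=f()
for c in(.001,.0035):
    r.movel(tcp(.044,c),.015); r.pause(.2); F=f()-f0
    print(c,'along n',F@n,F.round(2),((r.get_tool_pos()-tcp(.044,c))@n).round(5))
comp=(F@n-.8)/400; print('est comp',comp,r.get_time())
```

```text
0.001 along n 1.448540230876985 [-0.58 -0.14  1.33] 3e-05
0.0035 along n 2.0941835480103475 [-0.12 -0.47  2.13] 4e-05
est comp 0.0032354588700258687 12.0
```

Run:
```python
from h import *
f=lambda:np.mean([(r.pause(.02),r.get_force())[1] for _ in range(5)],0)
r.movel(tcp(.044,.0042),.015); r.pause(.2); print(f())
r.movel(tcp(-.0302,.0042),.02); r.pause(.4)
print(f(),r.get_width(),r.get_gripper_force(),r.get_tool_pos()-tcp(-.0302,.0042),r.get_time())
a,_,_=wsnap('w4'); s,_=r.snapshot('side')
M=np.hstack([cv2.resize(s[130:230,180:260],(400,500),interpolation=2),cv2.resize(a[110:260,180:300],(400,500),interpolation=2)])
cv2.imwrite('pics/m6.png',M[:,:,::-1])
```

```text
[-0.48964947 -0.07515906  1.23871218]
[-0.73025364  0.83425657  1.62496689] 0.15706860492257552 58.71891975402832 [ 7.76151670e-06 -3.79321997e-06  8.05726086e-06] 16.875
```

View pics/m6.png

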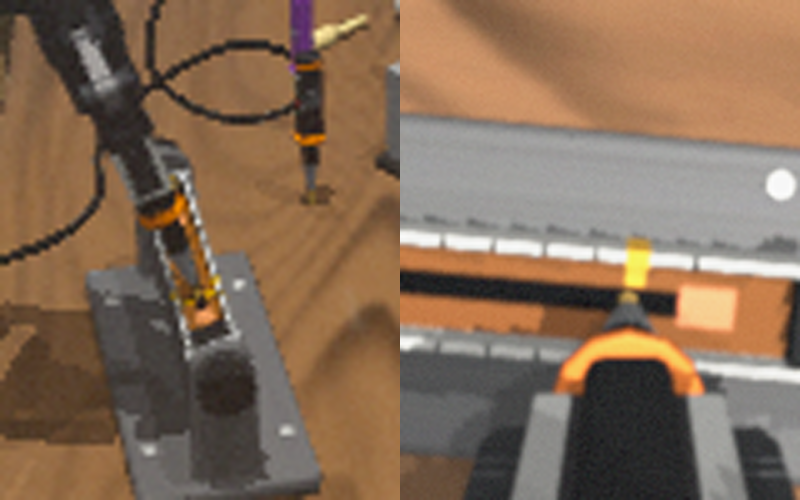

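The tip is on the track at wrist crop (628,298). The yellow mark is at about x≈634 there, some 1.5 mm farther, and the push is about 3 N. I'll make a small nudge and hand in.

Run:
```python
from h import *
r.movel(tcp(-.0315,.0042),.01); r.pause(.5)
print(r.get_force(),r.get_gripper_force(),r.get_time()); print(r.job_done())
```

```text
[-1.33300491 -1.20449179  1.82605683] 58.65888476371765 17.7583
the job is handed in; nothing more can be done
None
```

The job is handed in at about 18 s of the 48 s allowed, with no verdict returned: the pen was drawn along the track without lifting and is held at the yellow mark, square to the track by my plane fit, tip pushed in an estimated 4–6 mm (about 3 N).

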